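Start a leak test by pressing three keys in order

ROBOT

A 6-joint arm with a two-finger parallel gripper is mounted at the origin on the work surface. World frame = base frame: x ahead of the robot, y to its left, z up, the work surface at z = 0. Lengths are in m, angles in rad, forces in N, time in s.
With the tool pointing down it reaches from about 0.325 to 0.75 m from the base axis. Payload 7.6 kg.
Tool frame: the origin (TCP) lies midway between the tips of the shut fingers; the grasp point (between the pads) lies 19 mm behind it; z points along the fingers, y is the line along which they close (so a half turn about z gives the same grasp; the last joint's range is limited). The gripper opens to 85 mm and grips with 20 to 120 N. Pads are 22 mm wide; open, the fingers measure 114 mm over their backs; the gripper's body (76 mm by 85 mm) begins 54 mm behind the grasp point. The pads swing forward as they close: fully open they stand 13 mm farther back than shut.
Start: joints at [1.077, 0.052, 1.401, -0, 1.689, -0.07], TCP at [0.216, 0.479, 0.231] pointing down, gripper open.
Joint ranges: [-2.9, 2.9], [-0.91, 2.17], [0.12, 2.37], [-1.06, 4.2], [0.26, 2.73], [-2.93, 2.93]. Speed limits (rad/s): [2.57, 2.57, 3.01, 3.14, 3.14, 3.14].

INTERFACE

Orientations are given as a 3x3 rotation matrix whose columns are the frame's x, y, z axes.
In Python, from workcell import env gives the robot as it stands. The module is installed in compiled form; this text tells all that it offers.
- The arm moves only by the tool play_rows, never from a script. Its argument "deltas" is a list of rows, each a list of 3 entries, a list of its own where there are three numbers: the opening, from 0 (shut) to 1 (fully open), then the shift along the world's x, y, z as a fraction of full scale, then the turn about the world's z as a fraction of full scale. In form: [[fingers, [x, y, z], turn], ...]. A call has 1 to 12 rows; each row shifts and turns the commanded pose from where the row before left it; what a row does not reach is not made up. Full scale, the value 1, is 0.5 m for a shift and 180 degrees for a turn. A row lasts 1/8 s, in which the tool goes at most 62.5 mm and 10.7 degrees, less where a joint would pass 70% of its speed; a pose out of reach is approached as far as the arm can. A call with a number of a shift or a turn outside -1 to 1 is refused whole. A call with a gripper value outside its range is refused whole. The fingers move at their own pace and stop on an object; "newtons" is the grip in N (left out, the last holds). Time passes only in rows, so rows that do not move let the fingers close. It gives the time, the measured TCP pose, the force, the opening and the grip force at its end, in the units of the state.
- env.observe(): the state, without advancing time (a new reading comes with each control period).
- env.capture(name): name is "scene" or "top"; returns the picture (480x640x3 uint8, red, green, blue); there is no depth.
- env.camera_model(name): a dict with "fov_y" (degrees; the focal length in pixels is half the picture's height over the tangent of half this angle, whatever the lens; pixels are square), "cx", "cy" (the principal point, pixels), "R" (3x3) and "t" (3): a world point X has camera coordinates R X + t. Camera axes: x right, y down, z forward; pixel columns grow to the right and rows downward; lengths in m; the calibration is good to about 2 mm. A picture is of the moment at which its call begins. camera_model takes no time and is no camera call.
- env.close_job(): hands the job in; it is judged then, once.
The state is a dict: "clock": time; "joints": joint angles; "qd": joint speeds; "joint_torque": joint torques, N m; "tcp_pos": TCP position; "ee_rot": TCP orientation; "force": force on the tool from outside, world axes, zero at the start; "wrist_torque": the same for the moment, N m; "grip_width": opening from 0.0 (shut) to 1.0 (fully open); "grasp_force": force on a finger pad.
Only numpy, scipy, OpenCV 4.12 (cv2) and the standard library are available. Lean on these libraries where they do the work, as an engineer would, in place of code of your own. Each camera call takes 0.05 s, during which the arm holds its last target. There are 200 camera calls.

TASK

Start the leak test: with the fingertips, gently press in the blue key on the pressure controller, then the yellow key on the flow meter, then the green key on the handheld leak calibrator, each all the way in so that it stays in. Press no other key, leave the handheld lying where it is, and do not disturb anything else on the bench.

Things in the scene. Friction and masses are not known exactly. Their poses are not given: they have to be found in the camera images.
- controller: Bench pressure controller, fixed: white case, black corners, 240 mm deep (x), 200 wide (y), flat top at 130 mm. An open display lid, 110 mm long, rises from the top 100 mm behind the centre and leans back. Three round keys in a row on the top, 60 mm in front of the centre, 52 mm apart. Origin: centre of the underside; x front (robot side) to rear, y to the left seen from the robot, z up.
- meter: Flow meter, fixed: white box with a red band round the top and a dark screen on its front, 200 mm deep (x), 160 mm wide (y), flat top at 150 mm. Two round keys on the top, 55 mm in front of its centre and 60 mm apart; a small white case lies behind them. Origin: centre of the underside; x front to rear, y left, z up.
- handheld: Handheld leak calibrator, loose, lying flat on the table: cream slab 190 mm long (its x), 68 mm wide (y), 34 mm thick, about 0.7 kg, with a green display at its far end and two round keys along its middle. It must stay lying where it is. Origin: centre of the underside; x towards the display end, z up.
- key_blue_top (a point): Centre of the top face of the blue key on the pressure controller (right-hand end of its row, 52 mm to the -y side of the centre). The key is an upright round cap, 20 mm across, standing 10 mm above the panel when out; the point goes down with it. z is up.
- key_blue (a joint): Travel of the blue key in m: 0 = out, 0.008 = fully in (top 2 mm above the panel). It takes about 2.5 N to move, the same all the way, and stays where it is pushed: it does not spring back.
- key_orange_top (a point): Centre of the top face of the orange key on the pressure controller (middle of its row). The key is an upright round cap, 20 mm across, standing 10 mm above the panel when out; the point goes down with it. z is up.
- key_orange (a joint): Travel of the orange key in m: 0 = out, 0.008 = fully in (top 2 mm above the panel). It takes about 2.5 N to move, the same all the way, and stays where it is pushed: it does not spring back.
- key_white_top (a point): Centre of the top face of the white key on the pressure controller (left-hand end of its row). The key is an upright round cap, 20 mm across, standing 10 mm above the panel when out; the point goes down with it. z is up.
- key_white (a joint): Travel of the white key in m: 0 = out, 0.008 = fully in (top 2 mm above the panel). It takes about 2.5 N to move, the same all the way, and stays where it is pushed: it does not spring back.
- key_yellow_top (a point): Centre of the top face of the yellow key on the flow meter (left-hand one, 30 mm to the +y side). The key is an upright round cap, 20 mm across, standing 10 mm above the panel when out; the point goes down with it. z is up.
- key_yellow (a joint): Travel of the yellow key in m: 0 = out, 0.008 = fully in (top 2 mm above the panel). It takes about 2.5 N to move, the same all the way, and stays where it is pushed: it does not spring back.
- key_black_top (a point): Centre of the top face of the black key on the flow meter (right-hand one). The key is an upright round cap, 20 mm across, standing 10 mm above the panel when out; the point goes down with it. z is up.
- key_black (a joint): Travel of the black key in m: 0 = out, 0.008 = fully in (top 2 mm above the panel). It takes about 2.5 N to move, the same all the way, and stays where it is pushed: it does not spring back.
- key_green_top (a point): Centre of the top face of the green key on the handheld calibrator (at the middle of the slab). The key is an upright round cap, 20 mm across, standing 10 mm above the panel when out; the point goes down with it. z is up.
- key_green (a joint): Travel of the green key in m: 0 = out, 0.008 = fully in (top 2 mm above the panel). It takes about 2.5 N to move, the same all the way, and stays where it is pushed: it does not spring back.
- key_red_top (a point): Centre of the top face of the red key on the handheld calibrator (55 mm from the middle towards the robot end). The key is an upright round cap, 20 mm across, standing 10 mm above the panel when out; the point goes down with it. z is up.
- key_red (a joint): Travel of the red key in m: 0 = out, 0.008 = fully in (top 2 mm above the panel). It takes about 2.5 N to move, the same all the way, and stays where it is pushed: it does not spring back.
- case: Bystander, loose: small white plastic case, 28 x 95 x 24 mm, lying on the rear of the flow meter's top. Origin near the centre of its underside.
- refleak: Bystander, loose: reference leak assembly lying on the table: steel cylinder, black square collar 36 mm high, aluminium sleeve; 190 mm long. Origin near its middle, at the underside.
- coupling: Bystander, loose: star-shaped steel coupling standing on the table, 50 mm across, 52 mm high. Origin near the centre of its underside.
- screwdriver: Bystander, loose: screwdriver lying on the table, 170 mm long. Origin near its middle, at the underside.
- wrench: Bystander, loose: small wrench lying at one side of the instruments, 160 mm long. Origin near its middle, at the underside.
- jar: Bystander, loose: jar with a white cap, 60 mm across, 90 mm high, at one side of the instruments. Origin near the centre of its underside.
Things that resemble listed ones, but are neither listed nor needed, are in the scene too. What is meant by the handheld is not brown or turquoise, and is the larger of those in its own colour.

How it is judged:
By the outcome, as a careful person would: the job done as asked, in the order asked, and still so for the second after the job is handed in, with the robot touching nothing.
It also fails if it takes over 59 s, if anything falls off the work surface, if the arm or the gripper's body presses on something with over 40 N, if the wrist force passes 120 N, or if a joint passes its speed limit or range.

## Working session

There is one attempt and no reset: what is moved stays moved. The work goes in short steps, Python scripts to look and compute and a tool call to move; the robot and the scene stay as the last step left them, time stands still between calls to the robot, and variables do not carry over. Pictures are saved under pics/ and viewed, at most 10 in all, crops included, and the job is handed in when it is done.

Besides the shell and the picture viewer there is one more tool, called after ">>>" as a command line: name --argument value ..., lists and objects as JSON in quotes. play_rows: Moves the arm, as the interface text tells. Its arguments: {"type":"object","properties":{"deltas":{"type":"array"},"newtons":{"type":"number"}},"required":["deltas"]}

```bash
mkdir -p pics; python3 - <<'E'
from workcell import env
import cv2,numpy as np
for n in("scene","top"):
    im=env.capture(n); cv2.imwrite(f"pics/{n}0.png",im[:,:,::-1]); m=env.camera_model(n)
    print(n,m["fov_y"],m["cx"],m["cy"],np.round(m["R"],3).tolist(),np.round(m["t"],3), {k for k in m})
s=env.observe();print(s["clock"],s["tcp_pos"],s["ee_rot"],s["force"])
E
```

```text
scene 53.204366125860645 322.5924696458367 243.5005346282828 [[-0.108, 0.994, 0.01], [0.855, 0.098, -0.509], [-0.507, -0.047, -0.861]] [ 0.063 -0.426  1.712] {'fov_y', 't', 'R', 'cx', 'cy'}
top 56.952666782459815 314.5788852141512 245.4343077684371 [[-0.096, -0.995, -0.006], [-0.975, 0.095, -0.203], [0.203, -0.014, -0.979]] [0.035 0.594 1.108] {'fov_y', 't', 'R', 'cx', 'cy'}
0.1 [0.21576006 0.47834428 0.23056074] [[-9.11525379e-01  4.11243321e-01 -6.44164515e-04]
 [ 4.11243815e-01  9.11524591e-01 -1.20220341e-03]
 [ 9.27736734e-05 -1.36074759e-03 -9.99999070e-01]] [-0.33114203 -0.40978668 -0.78971038]
```

View pics/scene0.png

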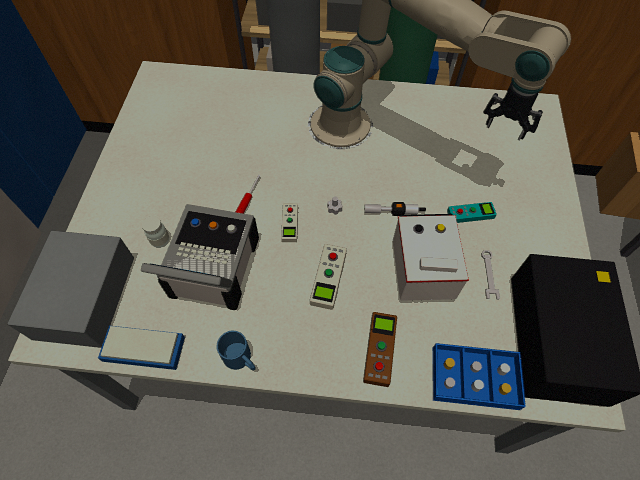

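View pics/top0.png

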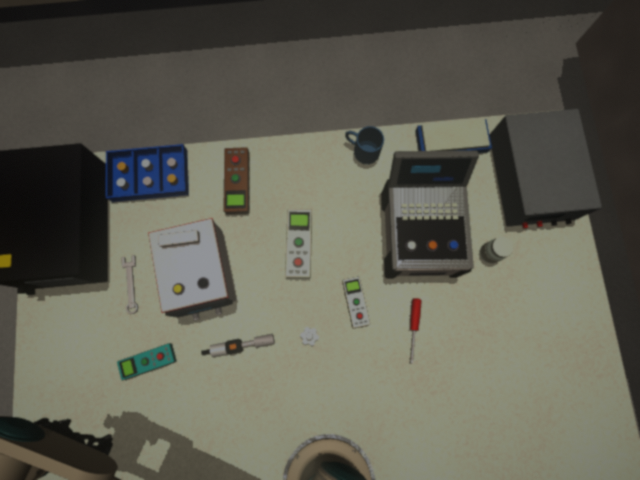

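The scene view has blue at (196,223), yellow at (440,228) and the large cream handheld's green at (328,273). In the top view they are at (453,245), (178,289) and (298,242). Next I'll measure the centroids and cast rays.

```bash
cat > h.py <<'E'
import cv2,numpy as np
from workcell import env
def ray(n,uv):
    m=env.camera_model(n);f=240/np.tan(np.radians(m["fov_y"]/2));R=np.array(m["R"])
    return -R.T@np.array(m["t"]),R.T@np.array([(uv[0]-m["cx"])/f,(uv[1]-m["cy"])/f,1])
def plane(n,uv,z):
    c,d=ray(n,uv);return c+d*(z-c[2])/d[2]
def tri(a,b):
    (c1,d1),(c2,d2)=ray("scene",a),ray("top",b)
    s,_,_,_=np.linalg.lstsq(np.c_[d1,-d2],c2-c1,rcond=None)
    p,q=c1+s[0]*d1,c2+s[1]*d2
    return (p+q)/2,np.linalg.norm(p-q)
def blob(im,seed,r=9):
    # region of the seed's hue (or grey level, for grey keys) round the seed
    x,y=seed;lab=cv2.cvtColor(im,cv2.COLOR_RGB2LAB).astype(float)
    ref=np.median(lab[y-1:y+2,x-1:x+2].reshape(-1,3),0)
    w=np.array([.35,1,1])
    m=(np.linalg.norm((lab-ref)*w,axis=2)<22).astype(np.uint8)
    k=np.zeros_like(m);k[y-r:y+r+1,x-r:x+r+1]=1
    _,L,st,c=cv2.connectedComponentsWithStats(m*k)
    i=L[y,x];return c[i],st[i,2:5]
E
cat > m.py <<'E'
from h import *
S,T=(cv2.imread(f"pics/{n}0.png")[:,:,::-1].copy() for n in("scene","top"))
K=dict(blue=((196,223),(453,245),.14),orange=((213,226),(432,245),.14),white=((231,228),(411,245),.14),
 yellow=((440,228),(178,289),.16),black=((418,229),(203,283),.16),green=((328,273),(298,242),.044),red=((333,257),(298,262),.044))
P={}
for k,(a,b,z) in K.items():
    (a,sa),(b,sb)=blob(S,a),blob(T,b)
    t,g=tri(a,b);p,q=plane("scene",a,z),plane("top",b,z);P[k]=(p,q)
    print(k,a.round(1),sa,b.round(1),sb,"tri",t.round(4),"gap",round(g,4),"sc",p[:2].round(4),"top",q[:2].round(4))
for a,b in(("blue","orange"),("orange","white"),("yellow","black"),("green","red")):
    print(a,b,[np.linalg.norm(P[a][i]-P[b][i]).round(4) for i in(0,1)])
E
python3 m.py
```

```text
blue [194.6 221.3] [ 8  8 42] [453.4 244.4] [ 8  8 54] tri [ 0.5484 -0.3626  0.1355] gap 0.0012 sc [ 0.5511 -0.3616] top [ 0.5475 -0.3605]
orange [212.5 224. ] [ 6  5 28] [432.4 244.6] [ 8  8 50] tri [ 0.5526 -0.3107  0.1371] gap 0.0014 sc [ 0.5543 -0.3105] top [ 0.552  -0.3092]
white [230.8 227.3] [ 7  6 35] [411.2 244.6] [ 9  8 58] tri [ 0.5575 -0.2585  0.1372] gap 0.0007 sc [ 0.5592 -0.258 ] top [ 0.557  -0.2575]
yellow [440.7 226.5] [ 7  6 33] [177.1 288.2] [ 7  8 44] tri [0.5025 0.3142 0.158 ] gap 0.0005 sc [0.5039 0.3135] top [0.5022 0.3138]
black [418.1 228.5] [10  8 66] [202.8 282.7] [ 12  12 109] tri [0.5108 0.2544 0.1504] gap 0.0009 sc [0.5173 0.2523] top [0.5094 0.2525]
green [328.4 271.5] [ 6  6 31] [298.2 241.3] [ 8  8 50] tri [0.6142 0.0203 0.0412] gap 0.0009 sc [0.6156 0.0199] top [0.6135 0.0207]
red [332.6 255.1] [ 6  5 27] [297.7 261.4] [ 8  8 47] tri [0.5594 0.0267 0.0412] gap 0.0004 sc [0.561  0.0265] top [0.5589 0.0268]
blue orange [np.float64(0.0512), np.float64(0.0515)]
orange white [np.float64(0.0527), np.float64(0.052)]
yellow black [np.float64(0.0626), np.float64(0.0617)]
green red [np.float64(0.0551), np.float64(0.055)]
```

Key spacings (51–52, 62 and 55 mm) and heights fit the given sizes. The targets are blue (0.549, -0.361), yellow (0.503, 0.314) and green (0.6145, 0.020). I'll shut the fingers and move towards blue.

>>> play_rows --deltas '[[0, [0.04, -0.1, 0], 0], [0, [0.04, -0.1, 0], 0], [0, [0.04, -0.1, 0], 0], [0, [0.04, -0.1, 0], 0], [0, [0.04, -0.1, 0], 0], [0, [0.04, -0.1, 0], 0], [0, [0.04, -0.1, 0], 0], [0, [0.04, -0.1, 0], 0]]' --newtons 20

```text
clock: 1.1
tcp_pos: [0.3761, 0.0769, 0.2311]
ee_rot: [[-0.912, 0.411, 0.0], [0.411, 0.912, 0.0], [-0.0, 0.0, -1.0]]
force: [1.1, 0.2, -0.3]
grip_width: -0.0
grasp_force: 0.0
```

>>> play_rows --deltas '[[0, [0.038, -0.097, 0], 0.015], [0, [0.038, -0.097, 0], 0.015], [0, [0.038, -0.097, 0], 0.015], [0, [0.038, -0.097, 0], 0.015], [0, [0.038, -0.097, 0], 0.015], [0, [0.038, -0.097, 0], 0.015], [0, [0.038, -0.097, 0], 0.015], [0, [0.038, -0.097, 0], 0.015], [0, [0.042, -0.1, -0.05], 0.015], [0, [0, 0, -0.05], 0], [0, [0, 0, 0], 0], [0, [0, 0, 0], 0]]'

```text
clock: 2.6
tcp_pos: [0.5492, -0.3591, 0.183]
ee_rot: [[-1.0, -0.001, 0.002], [-0.001, 1.0, -0.001], [-0.002, -0.001, -1.0]]
force: [0.8, -0.1, -0.2]
grip_width: 0.001
grasp_force: 0.0
```

```bash
python3 - <<'E'
from h import *
s=env.observe();print(s["clock"],s["tcp_pos"],s["force"])
ims=[]
p=np.array(s["tcp_pos"])
for n in("scene","top"):
    im=env.capture(n)[:,:,::-1];m=env.camera_model(n);f=240/np.tan(np.radians(m["fov_y"]/2))
    c=np.array(m["R"])@p+m["t"];u=int(c[0]/c[2]*f+m["cx"]);v=int(c[1]/c[2]*f+m["cy"]);print(n,u,v)
    q=cv2.resize(im[v-40:v+40,u-30:u+30],None,fx=6,fy=6,interpolation=cv2.INTER_CUBIC);cv2.circle(q,(180,240),3,(255,0,255),-1);ims.append(q)
cv2.imwrite("pics/b1.png",np.hstack(ims))
E
```

```text
2.6 [ 0.54921471 -0.35914269  0.18300404] [ 0.80058877 -0.07332574 -0.18643676]
scene 192 212
top 458 240
```

View pics/b1.png

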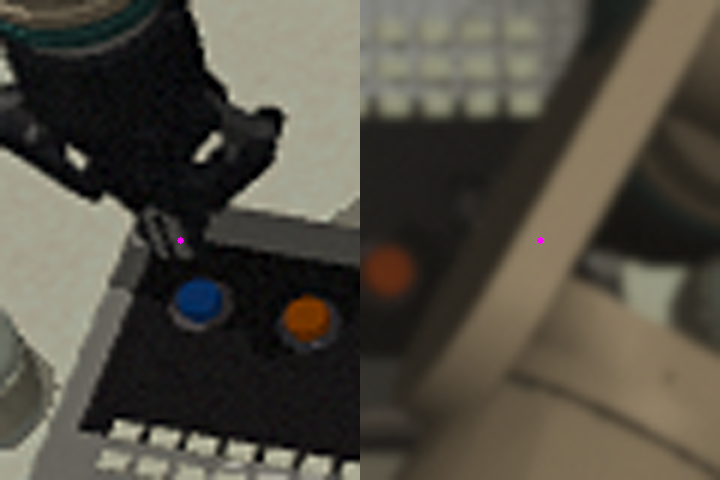

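The crop shows the projected TCP at the shut fingertips, just above the blue key with the orange key clear of them. I'll shift y by 2 mm and press.

>>> play_rows --deltas '[[0, [0, -0.004, -0.04], 0], [0, [0, 0, -0.04], 0], [0, [0, 0, 0], 0], [0, [0, 0, -0.005], 0], [0, [0, 0, -0.005], 0], [0, [0, 0, 0], 0]]'

```text
clock: 3.45
tcp_pos: [0.5489, -0.3614, 0.1364]
ee_rot: [[-1.0, -0.0, 0.0], [-0.0, 1.0, 0.0], [-0.0, 0.0, -1.0]]
force: [-1.0, 1.0, 0.1]
grip_width: 0.0
grasp_force: 0.0
```

>>> play_rows --deltas '[[0, [0, 0, -0.004], 0], [0, [0, 0, -0.004], 0], [0, [0, 0, 0], 0]]'

```text
clock: 3.82
tcp_pos: [0.549, -0.3615, 0.1325]
ee_rot: [[-1.0, -0.0, 0.001], [-0.0, 1.0, -0.0], [-0.001, -0.0, -1.0]]
force: [-0.3, 0.3, 1.2]
grip_width: 0.003
grasp_force: 0.8
```

>>> play_rows --deltas '[[0, [0, 0, -0.002], 0], [0, [0, 0, 0], 0]]'

```text
clock: 4.08
tcp_pos: [0.549, -0.3615, 0.132]
ee_rot: [[-1.0, -0.0, 0.001], [-0.0, 1.0, -0.0], [-0.001, -0.0, -1.0]]
force: [-0.5, 1.3, 4.9]
grip_width: -0.002
grasp_force: 2.5
```

>>> play_rows --deltas '[[0, [0, 0, -0.002], 0], [0, [0, 0, 0], 0]]'

```text
clock: 4.32
tcp_pos: [0.5491, -0.3616, 0.132]
ee_rot: [[-1.0, -0.0, 0.001], [-0.0, 1.0, -0.001], [-0.001, -0.001, -1.0]]
force: [-2.7, 1.9, 8.4]
grip_width: 0.001
grasp_force: 4.5
```

The blue key bottomed at z = 0.132 as expected, with 8 N. Next I'll lift and move to yellow.

>>> play_rows --deltas '[[0, [0, 0, 0.05], 0], [0, [0, 0, 0.1], 0], [0, [0, 0, 0.05], 0], [0, [-0.007, 0.09, 0], 0], [0, [-0.007, 0.1, 0], 0], [0, [-0.007, 0.1, 0], 0], [0, [-0.007, 0.1, 0], 0], [0, [-0.007, 0.1, 0], 0], [0, [-0.007, 0.1, 0], 0], [0, [-0.007, 0.1, 0], 0], [0, [-0.007, 0.1, 0], 0], [0, [-0.007, 0.1, 0], 0]]'

```text
clock: 5.82
tcp_pos: [0.5169, 0.0851, 0.2298]
ee_rot: [[-1.0, -0.0, -0.001], [-0.0, 1.0, 0.0], [0.001, 0.0, -1.0]]
force: [0.4, 0.1, -0.0]
grip_width: 0.0
grasp_force: 0.0
```

>>> play_rows --deltas '[[0, [-0.007, 0.1, 0], 0], [0, [-0.007, 0.1, 0], 0], [0, [-0.007, 0.1, 0], 0], [0, [-0.007, 0.1, 0], 0], [0, [0, 0.061, 0], 0], [0, [0, 0, -0.06], 0], [0, [0, 0, 0], 0], [0, [0, 0, 0], 0]]'

```text
clock: 6.82
tcp_pos: [0.5036, 0.3138, 0.201]
ee_rot: [[-1.0, 0.0, 0.0], [0.0, 1.0, 0.0], [-0.0, 0.0, -1.0]]
force: [-0.2, 0.1, 0.4]
grip_width: 0.002
grasp_force: 0.0
```

```bash
python3 - <<'E'
from h import *
s=env.observe();print(s["clock"],s["tcp_pos"],s["force"])
im=env.capture("scene")
cv2.imwrite("pics/y1.png",cv2.resize(np.hstack([im[190:260,160:260],im[190:260,390:490]])[:,:,::-1],None,fx=4,fy=4,interpolation=cv2.INTER_CUBIC))
E
```

```text
6.825 [0.50362234 0.31380538 0.2010399 ] [-0.20232803  0.06660511  0.3741311 ]
```

View pics/y1.png

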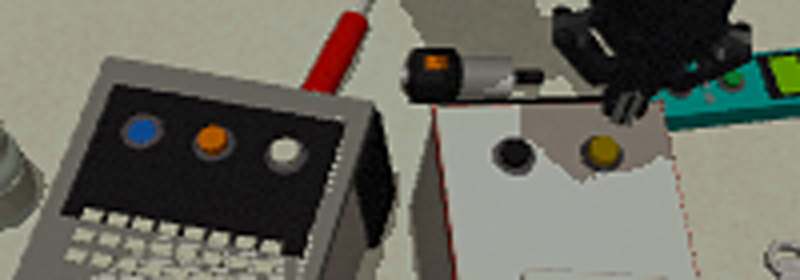

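The picture shows the blue key sunk, with orange and white still out, and the fingertips above yellow. Now I'll press yellow.

>>> play_rows --deltas '[[0, [0, 0, -0.04], 0], [0, [0, 0, -0.036], 0], [0, [0, 0, 0], 0], [0, [0, 0, -0.005], 0], [0, [0, 0, -0.005], 0], [0, [0, 0, -0.004], 0], [0, [0, 0, -0.004], 0], [0, [0, 0, 0], 0]]'

```text
clock: 7.88
tcp_pos: [0.5036, 0.3142, 0.1534]
ee_rot: [[-1.0, -0.0, 0.001], [-0.0, 1.0, 0.0], [-0.001, 0.0, -1.0]]
force: [0.8, 0.4, 2.6]
grip_width: -0.005
grasp_force: 0.9
```

>>> play_rows --deltas '[[0, [0, 0, -0.004], 0], [0, [0, 0, 0], 0]]'

```text
clock: 8.12
tcp_pos: [0.5036, 0.3142, 0.1521]
ee_rot: [[-1.0, -0.0, 0.001], [-0.0, 1.0, 0.001], [-0.001, 0.001, -1.0]]
force: [0.6, -0.1, 4.9]
grip_width: -0.004
grasp_force: 2.6
```

>>> play_rows --deltas '[[0, [0, 0, -0.002], 0], [0, [0, 0, 0], 0]]'

```text
clock: 8.38
tcp_pos: [0.5036, 0.3142, 0.152]
ee_rot: [[-1.0, -0.0, 0.002], [-0.0, 1.0, 0.001], [-0.002, 0.001, -1.0]]
force: [-2.2, -1.8, 9.4]
grip_width: 0.001
grasp_force: 4.8
```

Yellow has bottomed at z = 0.152. Green next.

>>> play_rows --deltas '[[0, [0, 0, 0.06], 0], [0, [0, 0, 0.1], 0], [0, [0.037, -0.098, 0], 0], [0, [0.037, -0.098, 0], 0], [0, [0.037, -0.098, 0], 0], [0, [0.037, -0.098, 0], 0], [0, [0.037, -0.098, 0], 0], [0, [0.037, -0.098, 0], 0], [0, [0, 0, -0.1], 0], [0, [0, 0, -0.1], 0], [0, [0, 0, -0.08], 0], [0, [0, 0, 0], 0]]'

```text
clock: 9.88
tcp_pos: [0.6117, 0.0202, 0.0859]
ee_rot: [[-1.0, -0.0, -0.009], [-0.0, 1.0, 0.0], [0.009, 0.0, -1.0]]
force: [-0.1, 0.1, 0.9]
grip_width: 0.0
grasp_force: 0.0
```

```bash
python3 - <<'E'
from h import *
s=env.observe();print(s["clock"],s["tcp_pos"],s["force"])
im=env.capture("scene")
cv2.imwrite("pics/g1.png",cv2.resize(np.hstack([im[215:310,280:380],im[190:285,390:490]])[:,:,::-1],None,fx=4,fy=4,interpolation=cv2.INTER_CUBIC))
E
```

```text
9.875 [0.61169301 0.02018036 0.08587477] [-0.05886093  0.12246744  0.93949591]
```

View pics/g1.png

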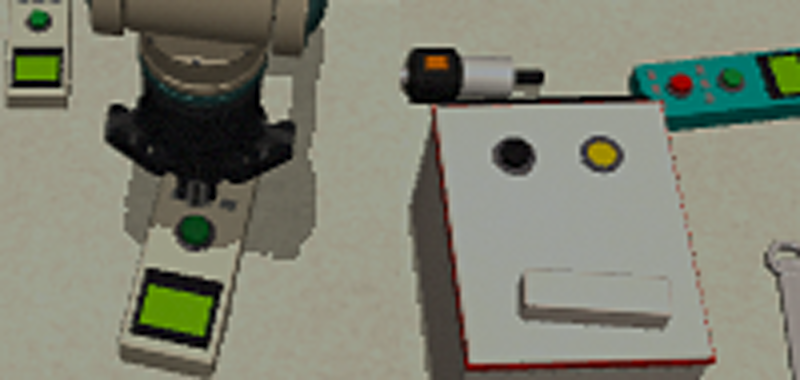

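Yellow is sunk, black is out and the case is where it was. The fingertips are above green. I'll let the arm settle while approaching.

>>> play_rows --deltas '[[0, [0, 0, -0.03], 0], [0, [0, 0, -0.03], 0], [0, [0, 0, 0], 0], [0, [0, 0, 0], 0]]'

```text
clock: 10.42
tcp_pos: [0.6146, 0.0201, 0.0607]
ee_rot: [[-1.0, -0.0, 0.001], [-0.0, 1.0, 0.0], [-0.001, 0.0, -1.0]]
force: [0.4, 0.2, 0.3]
grip_width: 0.0
grasp_force: 0.0
```

>>> play_rows --deltas '[[0, [0, 0, -0.02], 0], [0, [0, 0, -0.006], 0], [0, [0, 0, 0], 0], [0, [0, 0, -0.005], 0], [0, [0, 0, -0.005], 0], [0, [0, 0, -0.004], 0], [0, [0, 0, -0.004], 0], [0, [0, 0, 0], 0]]'

```text
clock: 11.42
tcp_pos: [0.6145, 0.0201, 0.0382]
ee_rot: [[-1.0, -0.0, 0.0], [-0.0, 1.0, 0.0], [-0.0, 0.0, -1.0]]
force: [0.3, -0.8, 1.0]
grip_width: 0.003
grasp_force: 0.4
```

>>> play_rows --deltas '[[0, [0, 0, -0.004], 0], [0, [0, 0, 0], 0]]'

```text
clock: 11.68
tcp_pos: [0.6144, 0.0201, 0.0362]
ee_rot: [[-1.0, -0.0, 0.0], [-0.0, 1.0, 0.0], [-0.0, 0.0, -1.0]]
force: [-0.1, 0.1, 0.6]
grip_width: 0.0
grasp_force: 0.4
```

>>> play_rows --deltas '[[0, [0, 0, -0.002], 0], [0, [0, 0, 0], 0]]'

```text
clock: 11.92
tcp_pos: [0.6145, 0.0201, 0.036]
ee_rot: [[-1.0, -0.0, 0.0], [-0.0, 1.0, 0.0], [-0.0, 0.0, -1.0]]
force: [-2.7, 0.2, 6.4]
grip_width: 0.003
grasp_force: 2.9
```

One more half-millimetre to make sure it is fully in, then I'll lift straight up and back off for a final look.

>>> play_rows --deltas '[[0, [0, 0, -0.001], 0], [0, [0, 0, 0], 0]]'

```text
clock: 12.18
tcp_pos: [0.6145, 0.0201, 0.036]
ee_rot: [[-1.0, -0.0, 0.0], [-0.0, 1.0, 0.0], [-0.0, 0.0, -1.0]]
force: [-4.6, -0.4, 8.2]
grip_width: 0.0
grasp_force: 4.3
```

>>> play_rows --deltas '[[0, [0, 0, 0.04], 0], [0, [0, 0, 0.1], 0], [0, [0, 0, 0.1], 0], [0, [0, 0, 0.1], 0], [0, [0, 0, 0.05], 0], [0, [-0.1, 0, 0], 0], [0, [-0.1, 0, 0], 0], [0, [-0.1, 0, 0], 0], [0, [-0.05, 0, 0], 0], [0, [0, 0, 0], 0], [0, [0, 0, 0], 0]]'

```text
clock: 13.55
tcp_pos: [0.4399, 0.0201, 0.2304]
ee_rot: [[-1.0, -0.0, 0.001], [-0.0, 1.0, 0.0], [-0.001, 0.0, -1.0]]
force: [-0.1, -0.1, -0.1]
grip_width: 0.003
grasp_force: 0.0
```

```bash
python3 - <<'E'
from h import *
s=env.observe();print(s["clock"],s["tcp_pos"],s["force"],np.abs(s["qd"]).max())
im=env.capture("scene"); cv2.imwrite("pics/end.png",cv2.resize(im[180:320,140:520][:,:,::-1],None,fx=2.1,fy=2.1,interpolation=cv2.INTER_CUBIC))
for k,a in(("blue",(195,224)),("orange",(213,226)),("white",(231,228)),("yellow",(440,229)),("black",(418,229)),("green",(328,274)),("red",(333,257))): print(k,blob(im,a)[0].round(1))
E
```

```text
13.55 [0.43989262 0.0200612  0.23042407] [-0.13137728 -0.14975851 -0.05008521] 0.023759630711470067
blue [195.1 222.4]
orange [212.5 224.1]
white [230.8 227.3]
yellow [440. 228.]
black [418.1 228.5]
green [328.4 272.7]
red [332.6 255.1]
```

View pics/end.png

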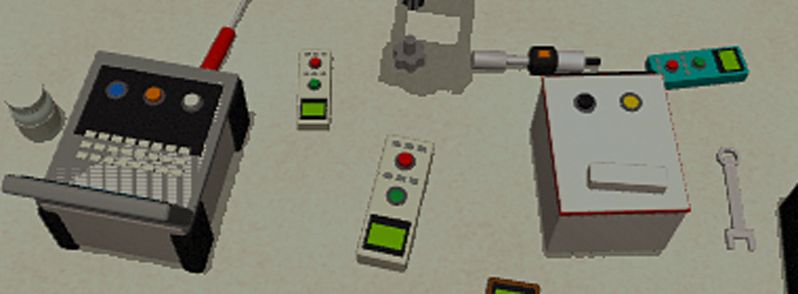

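Blue, yellow and green are sunk. The other keys have not moved in the image, the handheld is in place, and the arm is clear.

```bash
python3 -c "
from workcell import env
print(env.close_job())"
```

```text
the job is handed in; nothing more can be done
None
```

I pressed the blue, yellow and green keys fully in, in that order, with the other keys and the handheld where they were in the final picture, and handed the job in at about 13.6 s on the robot's clock.

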